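Seat the tubes and hold the block heater's hood at its balance point

ROBOT

A 7-joint arm with a two-finger parallel gripper is mounted at the origin on the work surface. World frame = base frame: x ahead of the robot, y to its left, z up, the work surface at z = 0. Lengths are in m, angles in rad, forces in N, time in s.
With the tool pointing down it reaches from about 0.425 to 0.875 m from the base axis. Payload 4.7 kg.
Tool frame: the origin (TCP) lies midway between the tips of the shut fingers; the grasp point (between the pads) lies 19 mm behind it; x points along the fingers, z is the direction in which the jaws open and shut, and the axes are right-handed (so a half turn about x gives the same grasp; the last joint's range is limited). The gripper opens to 87 mm and grips with 3 to 60 N. Pads are 19 mm wide; open, the fingers measure 117 mm over their backs; the gripper's body (75 mm by 190 mm) begins 51 mm behind the grasp point.
Start: joints at [-1.25, 0.321, -0.07, 1.45, 0.023, 1.371, -0.057], TCP at [0.196, 0.62, 0.223] pointing down, gripper open.
Joint ranges: [-2.86, 2.86], [-0.3, 2.09], [-1.38, 1.24], [0.06, 2.45], [-1.56, 4.7], [0.09, 2.05], [-2.69, 2.69]. Speed limits (rad/s): [2.57, 2.57, 3.14, 3.14, 3.14, 3.14, 3.14].

INTERFACE

Orientations are given as a rotation vector (axis times angle).
In Python, from bench import ctrl gives the robot as it stands.
- The arm moves only by the shell command python3 -m pendant 'ROWS' [OPENING] [FORCE]. ROWS is JSON, a list of rows, each an object with "travel": the shift along the tool's x, y, z in m, a list of three; "twist": the turn about the tool's x in rad. In form: [{"travel": [x, y, z], "twist": twist}, ...]. A call has 1 to 10 rows; each row is the pose to reach, as a shift and turn from the pose measured when the call began, along the tool's axes at that moment; what a row does not reach only later rows make up. A row lasts 1/8 s, in which the tool goes at most 62.5 mm and 10.7 degrees, less where a joint would pass 70% of its speed; a pose out of reach is approached as far as the arm can. A call with a gripper value outside its range is refused whole. OPENING is the opening, from -1 (shut) to 1 (fully open), so that 0 is half open, set as the call begins (- or left out, the last holds). The fingers move at their own pace and stop on an object; FORCE is the grip in N (left out, the last holds). Time passes only in rows, so rows that repeat a pose let the fingers close. It gives the time, the measured TCP pose, the force and the opening at its end, in the units of the state.
- ctrl.get_state(): the state, without advancing time (a new reading comes with each control period).
- ctrl.get_image(name): name is "scene" or "side" or "wrist"; returns the picture (384x512x3 uint8, red, green, blue); there is no depth.
- ctrl.camera_model(name): a dict with "K" (3x3 intrinsics, pixels), "distortion" ([k1, k2, p1, p2, k3] as OpenCV has them; the pictures are not rectified), "rvec" (rotation vector, rad) and "tvec" (3), from world to camera coordinates, as OpenCV has them; the wrist camera has in their place "T_tool_cam" (4x4, takes a point from camera to tool coordinates, whose origin is the TCP and whose axes are the tool frame's). Camera axes: x right, y down, z forward; pixel columns grow to the right and rows downward; lengths in m; the calibration is good to about 2 mm. A picture is of the moment at which its call begins: read the wrist's pose just before it. camera_model takes no time and is no camera call.
- ctrl.close_job(): hands the job in, once; it reports no verdict.
The state is a dict: "time": time; "joint_positions": joint angles; "qd": joint speeds; "joint_torque": joint torques, N m; "position": TCP position; "tool_rot": TCP orientation; "ft_force": force on the tool from outside, world axes, zero at the start; "torque": the same for the moment, N m; "grip_width": opening from 0.0 (shut) to 1.0 (fully open).
Only numpy, scipy, OpenCV 4.12 (cv2) and the standard library are available. Lean on these libraries where they do the work, as an engineer would, in place of code of your own. Each camera call takes 0.05 s, during which the arm holds its last target.

TASK

Some of the six culture tubes in the block heater are standing proud: press them down so that all six are fully home in the block. Then take the open hood by its bar handle, swing it forward to its balance point, where it would fall neither open nor shut, and hold it still there without letting it drop, so that I can clip its stay back on; finish while still gripping the handle. Leave the glassware and the bottle beside the heater alone.

Things in the scene. Friction and masses are not known exactly. Their poses are not given: they have to be found in the camera images.
- heater: White block heater fixed on the bench, 268 mm deep (x), 240 wide, deck 100 mm high. Origin on the bench, mid width; +x runs from the sloped control panel (front edge x = -144, facing the robot) to the hinge at the rear (x = +130). Its aluminium block has six wells, each holding a tube: rows at x = +6 and +58, each with y = -50, 0, +50 mm. A slotted steel stay hangs unclipped along its right side.
- hood_hinge (a point): Midpoint of the hood's hinge axis, 106 mm above the bench at the rear edge of the heater's deck. The axis is level, along the heater's y. Does not move as the hood swings. Almost frictionless hinge, no spring.
- hood (a joint): Hood angle, rad: 0 = shut over the tubes, growing as it swings up and back to 1.80, resting open on its back stops, where it starts. Deep white five-sided cover with a clear window in its top, 178 mm front to rear, 216 wide, 66 high, 0.36 to 0.6 kg. Balance point: 1.177 rad (67.4 deg open, window panel leaning 22.6 deg from upright towards the control panel); beyond it falls open, short of it shut.
- hood_weight (a point): Centre of gravity of the hood (an unmarked point inside it). With the hood shut it lies 96 mm in front of the hinge axis and 40 mm above it; at the balance point it is straight above the hinge axis.
- hood_handle (a point): Middle of the hood's bar handle: round steel bar, 12 mm thick, 110 long, parallel to the hinge, 35 mm off the hood's front wall on two posts (87 mm clear between them). Hood shut: 209 mm in front of the hinge axis, 29 above it (radius 211). Hood open: the wall faces up and the bar is on top, about 300 mm over the bench; pinch it from above, a finger before and one behind. It can turn between the fingers.
- tube1 (a joint): How far this tube has been pushed down, in m: 0 = standing 16 mm proud, 0.016 = fully home on the bottom of its well (stop). It stays where it is left; pushing it down takes about 5 N.
- tube1_top (a point): Centre of the flat top of this tube's grey screw cap (cap 24 mm across, 22 mm tall, on a 20 mm glass tube standing upright in a well of the block). Fully home the cap's top is 140 mm above the bench; a tube standing proud is 10 to 16 mm higher. Any tube may be in any well.
- tube2 (a joint): As tube1.
- tube2_top (a point): As tube1_top.
- tube3 (a joint): As tube1.
- tube3_top (a point): As tube1_top.
- tube4 (a joint): As tube1.
- tube4_top (a point): As tube1_top.
- tube5 (a joint): As tube1.
- tube5_top (a point): As tube1_top.
- tube6 (a joint): As tube1.
- tube6_top (a point): As tube1_top.
- flask: Conical glass flask with a foil top, 82 mm across, 127 mm tall, on the bench to the left of the heater. Origin: centre of its underside. Leave it alone.
- beaker: Empty glass beaker, 68 mm across, 85 mm tall, on the bench to the right of the heater. Origin: centre of its underside. Leave it alone.
- bottle: White plastic bottle with a grey cap, 60 mm across, 145 mm tall, on the bench to the right of the heater. Origin: centre of its underside. Leave it alone.

How it is judged:
On the way, in this order (a step that is already met when the one before it is completed fails the run):
1. All six tubes are fully home while the hood is still resting open (value of joint each of tube1, tube2, tube3, tube4, tube5, tube6 above 0.014 m and value of joint hood above 1.7 rad), for 0.2 s.
2. The hood is gripped by the fingers and brought forward off its back stops (contact force between the fingers and hood above 1 N and value of joint hood below 1.65 rad), for 0.05 s.
At the end, for the whole second after the job is handed in: All six tubes are within 2 mm of fully home; and the hood stands still (under 0.05 rad/s) within 0.07 rad (4 deg) of its balance point at 1.177 rad and gripped by the fingers (contact over 1 N) (value of joint each of tube1, tube2, tube3, tube4, tube5, tube6 above 0.014 m and value of joint hood between 1.107 and 1.247 rad and velocity of joint hood between -0.05 and 0.05 rad/s and contact force between the fingers and hood above 1 N); the arm keeps its last pose, push and grip.
It fails at once if The hood is let drop towards shut (opened less than 0.75 rad) (value of joint hood below 0.75 rad).
It fails at once if The flask, beaker or bottle is moved by more than 20 mm or tipped (distance of any of flask, beaker, bottle from where it was at the start of the episode above 0.02 m or angle between any of flask, beaker, bottle's own z axis and vertical above 0.3 rad).
It also fails if it takes over 48 s, if anything falls off the work surface, if the arm or the gripper's body presses on something with over 40 N, if the wrist force passes 120 N, or if a joint passes its speed limit or range.

## Working session

There is one attempt and no reset: what is moved stays moved. The work goes in short steps, Python scripts to look and compute and a shell command to move; the robot and the scene stay as the last step left them, time stands still between calls to the robot, and variables do not carry over. Pictures are saved under pics/ and viewed, and the job is handed in when it is done.

```bash
mkdir -p pics; ls
python3 - <<'E'
from bench import ctrl
import cv2
s=ctrl.get_state()
for k,v in s.items(): print(k,v)
for n in ["scene","side","wrist"]:
    im=ctrl.get_image(n); cv2.imwrite(f"pics/{n}0.png",cv2.resize(im[:,:,::-1],None,fx=1.5,fy=1.5))
    print(n,ctrl.camera_model(n))
E
```

```text
pics
time 0.0
joint_positions [-1.24990529  0.32178489 -0.0700773   1.45169476  0.02259121  1.37080743
 -0.05689349]
qd [-0.00071933 -0.00143267  0.00086068  0.00078805 -0.00104768 -0.00012264
 -0.00079744]
joint_torque [ 7.05242583e-04 -4.91294432e+01 -4.03346876e-01 -3.12519479e+01
 -6.38628239e-02  4.38720058e-02  1.66864388e-04]
position [0.19617914 0.61909365 0.22147629]
tool_rot [-0.9815258   1.34036773  0.9795311 ]
ft_force [0.30922065 0.04478869 0.74624454]
torque [ 0.04137884 -0.04641054 -0.02808169]
grip_width 0.9986987062791602
scene {'K': array([[357.76883453,   0.        , 260.51321955],
       [  0.        , 357.76883453, 194.27245609],
       [  0.        ,   0.        ,   1.        ]]), 'distortion': array([-0.06254334,  0.        ,  0.        ,  0.        ,  0.        ]), 'rvec': array([ 0.93091296,  2.47791931, -1.058493  ]), 'tvec': array([ 0.32218082, -0.13989542,  1.39566774])}
side {'K': array([[415.13102426,   0.        , 256.82718753],
       [  0.        , 415.13102426, 190.91207706],
       [  0.        ,   0.        ,   1.        ]]), 'distortion': array([-0.06133659,  0.        ,  0.        ,  0.        ,  0.        ]), 'rvec': array([ 2.4523393 , -0.25845258,  0.09620374]), 'tvec': array([-0.44442173,  0.17628484,  0.97417306])}
wrist {'K': array([[328.86697301,   0.        , 257.36907464],
       [  0.        , 328.86697301, 195.58264874],
       [  0.        ,   0.        ,   1.        ]]), 'distortion': array([-0.0893304,  0.       ,  0.       ,  0.       ,  0.       ]), 'T_tool_cam': array([[ 1.18306527e-03, -2.55514270e-01,  9.66804560e-01,
        -1.63909514e-01],
       [ 3.00138886e-04, -9.66805103e-01, -2.55514781e-01,
         6.83378296e-02],
       [ 9.99999255e-01,  5.92466307e-04, -1.06710377e-03,
         1.34792670e-05],
       [ 0.00000000e+00,  0.00000000e+00,  0.00000000e+00,
         1.00000000e+00]])}
```

View pics/scene0.png

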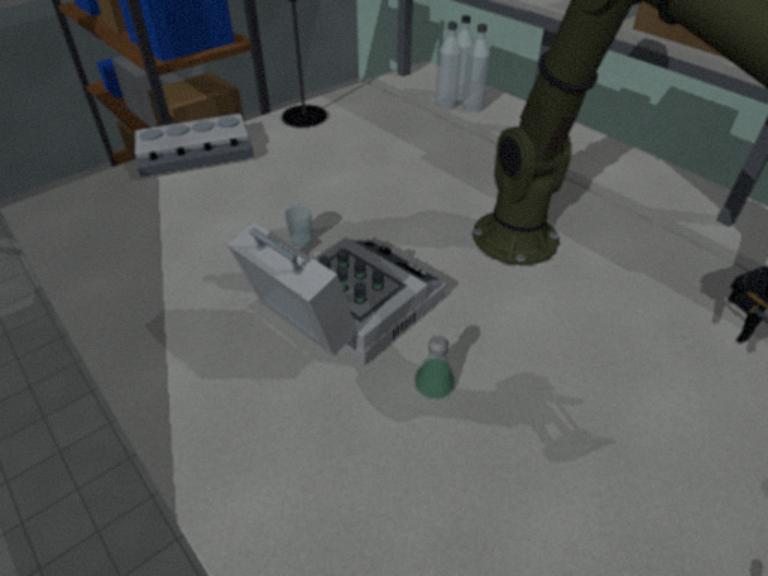

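View pics/side0.png

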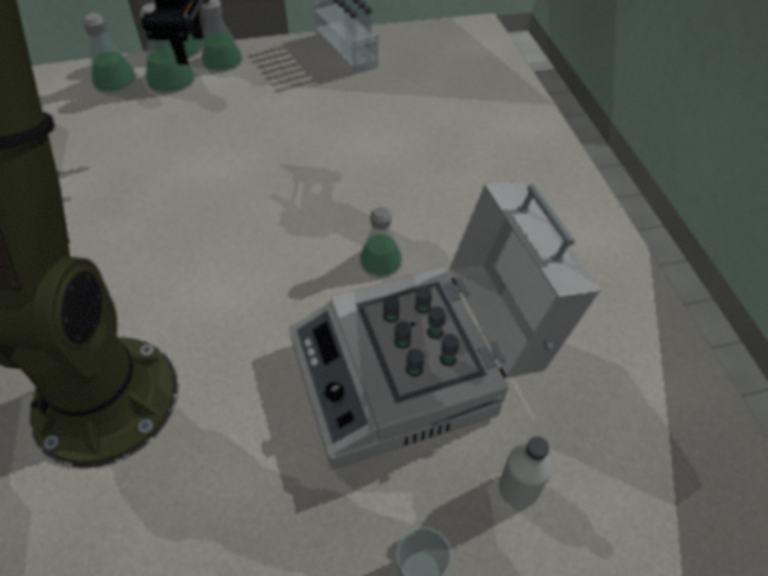

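View pics/wrist0.png

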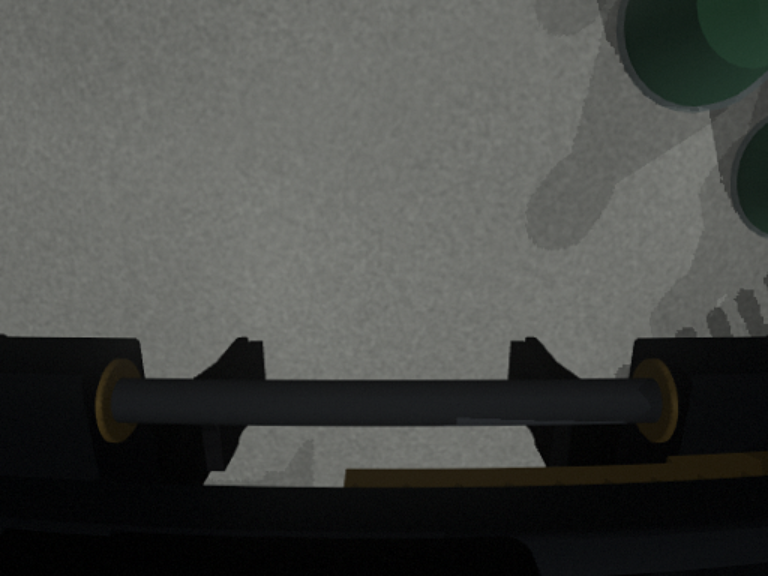

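The side view (px at 1.5x) shows the heater at about (400,370), the open hood with its bar at (550,215), the bottle at (525,470), the beaker at (422,555) and the flask at (381,245). I'll enlarge it to get the pose.

Run:
```python
import cv2
im=cv2.imread("pics/side0.png"); im=cv2.resize(im,(512,384),interpolation=cv2.INTER_AREA)
from bench import ctrl
im=ctrl.get_image("side")[:,:,::-1]; cv2.imwrite("pics/side_raw.png",im)
c=im[115:315,185:405]; cv2.imwrite("pics/side_c.png",cv2.convertScaleAbs(cv2.resize(c,(792,720)[:1]+(720,),interpolation=cv2.INTER_CUBIC)[:600],alpha=1.4))
im=ctrl.get_image("scene")[:,:,::-1]; cv2.imwrite("pics/scene_raw.png",im)
c=im[130:280,140:320]; cv2.imwrite("pics/scene_c.png",cv2.convertScaleAbs(cv2.resize(c,(720,600),interpolation=cv2.INTER_CUBIC),alpha=1.4))
```

```text
(no output)
```

View pics/side_c.png

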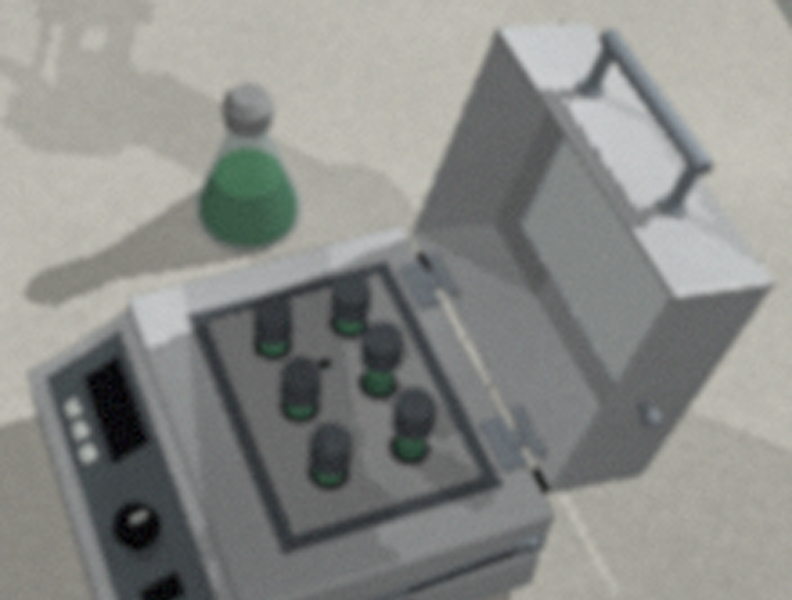

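View pics/scene_c.png

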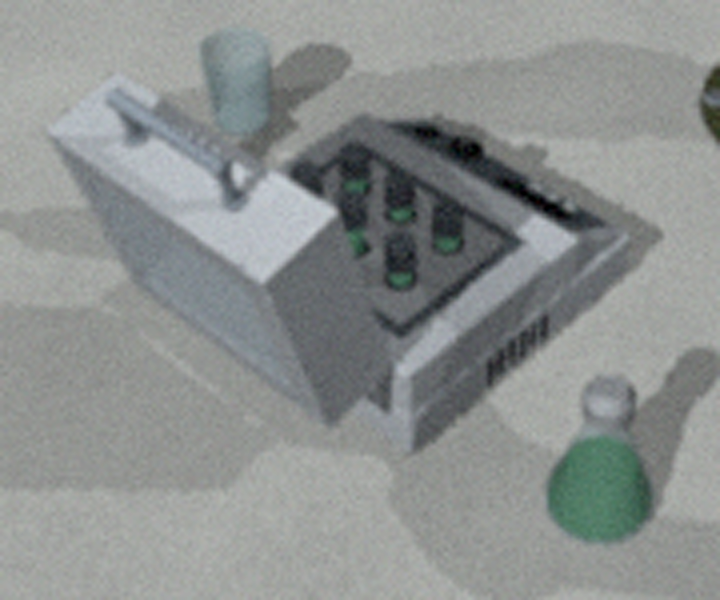

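```bash
cat > h.py <<'E'
import numpy as np, cv2
from bench import ctrl
from scipy.optimize import least_squares
from scipy.spatial.transform import Rotation as R
def proj(n,P,pose=None):
    m=ctrl.camera_model(n); P=np.atleast_2d(np.array(P,float))
    if n=="wrist":
        pos,rot=pose; T=np.eye(4);T[:3,:3]=R.from_rotvec(rot).as_matrix();T[:3,3]=pos
        W=np.linalg.inv(T@m["T_tool_cam"]); rv=cv2.Rodrigues(W[:3,:3])[0];tv=W[:3,3]
    else: rv,tv=m["rvec"],m["tvec"]
    return cv2.projectPoints(P,rv,tv,m["K"],m["distortion"])[0][:,0]
def world(p,L):
    L=np.atleast_2d(L);c,s=np.cos(p[2]),np.sin(p[2])
    return np.c_[p[0]+c*L[:,0]-s*L[:,1],p[1]+s*L[:,0]+c*L[:,1],L[:,2]]
wells=[(6,50),(6,0),(6,-50),(58,50),(58,0),(58,-50)]
E
python3 - <<'E'
from h import *
S=np.array([(275,306),(301,371),(331,436),(351,286),(383,337),(414,403)])/3.6+[185,115]
C=np.array([(448,212),(400,187),(355,154),(402,245),(352,207)])/4+[140,130]
Sh=np.array([(610,42),(704,164)])/3.6+[185,115]
Ch=np.array([(245,178),(114,98)])/4+[140,130]   # left end, right end
hl=np.array([(.206,.055,.303),(.206,-.055,.303)])
def res(p,full=False):
    L=np.array([(a/1e3,b/1e3,.14+z) for (a,b),z in zip(wells,p[3:])])
    W=world(p,L)
    r=[proj("side",W)-S,proj("scene",W[:5])-C,proj("side",world(p,hl))-Sh,proj("scene",world(p,hl))-Ch]
    if full: return r
    return np.r_[np.concatenate(r).ravel(), (p[3:]-.006)*100]
f=least_squares(res,[.6,0,0]+[.005]*6,loss="soft_l1"); print(f.x.round(4),f.cost)
for r in res(f.x,True): print(r.round(1).tolist())
print(world(f.x,np.array([(a/1e3,b/1e3,.14) for a,b in wells])).round(4))
print(world(f.x,hl).round(4))
E
```

```text
[ 0.4621 -0.056   0.1229 -0.0029 -0.0061 -0.0028 -0.0029  0.0056  0.005 ] 10.160399454616428
[[-0.6, -0.1], [-0.1, 0.1], [-0.1, -0.3], [0.0, -0.5], [-0.2, 0.0], [0.1, -0.0]]
[[-0.1, -0.2], [-0.0, -0.4], [-0.3, 0.1], [-0.6, 0.2], [-0.2, -0.0]]
[[-1.0, -3.6], [0.1, -0.1]]
[[-4.7, -1.5], [-0.5, -0.2]]
[[ 0.462  -0.0056  0.14  ]
 [ 0.4681 -0.0552  0.14  ]
 [ 0.4742 -0.1049  0.14  ]
 [ 0.5136  0.0008  0.14  ]
 [ 0.5197 -0.0489  0.14  ]
 [ 0.5258 -0.0985  0.14  ]]
[[ 0.6598  0.0239  0.303 ]
 [ 0.6733 -0.0853  0.303 ]]
```

```bash
cat >> h.py <<'E'
def st(): 
    s=ctrl.get_state(); return s,np.array(s["position"]),R.from_rotvec(s["tool_rot"]).as_matrix()
def go(target,yaw_z=None):
    """tool-frame shift to world target; twist so tool z (jaw) heads along world angle yaw_z (mod pi)"""
    s,p,M=st(); print("t",round(s["time"],2),"pos",p.round(4),"f",np.round(s["ft_force"],1),"w",round(s["grip_width"],3))
    print("shift",(M.T@(np.array(target)-p)).round(4), "axes x,y,z",M.T.round(3).tolist())
    if yaw_z is not None:
        d=M.T@np.array([np.cos(yaw_z),np.sin(yaw_z),0]); a=np.arctan2(-d[1],d[2]) ; print("twist",round(a,3),"or",round(a-np.sign(a)*np.pi,3))
E
python3 - <<'E'
from h import *
go([.49,-.05,.31],.123+np.pi/2)
E
```

```text
t 0.25 pos [0.1962 0.6194 0.222 ] f [ 0.3 -0.9 -0.8] w 1.002
shift [-0.0875 -0.4822 -0.5495] axes x,y,z [[-0.0, -0.001, -1.0], [-0.953, 0.302, -0.0], [0.302, 0.953, -0.001]]
twist -0.43 or 2.712
```

```bash
python3 -m pendant '[{"travel":[-0.05,0,0],"twist":0},{"travel":[-0.09,-0.04,-0.03],"twist":-0.05},{"travel":[-0.09,-0.09,-0.065],"twist":-0.1},{"travel":[-0.09,-0.138,-0.103],"twist":-0.15},{"travel":[-0.09,-0.186,-0.141],"twist":-0.2},{"travel":[-0.09,-0.234,-0.179],"twist":-0.25},{"travel":[-0.09,-0.282,-0.215],"twist":-0.3},{"travel":[-0.09,-0.31,-0.27],"twist":-0.35},{"travel":[-0.09,-0.34,-0.32],"twist":-0.4},{"travel":[-0.09,-0.37,-0.37],"twist":-0.43}]' -1 40; python3 -c "
from h import *
go([.49,-.05,.31],.123+np.pi/2);print(ctrl.get_state()['joint_positions'])"
```

```text
time: 1.5
position: [0.4375, 0.153, 0.3125]
tool_rot: [-1.301, 1.148, 1.3]
ft_force: [0.9, 0.1, 0.2]
grip_width: 0.017
t 1.5 pos [0.4375 0.153  0.3125] f [0.9 0.1 0.2] w 0.017
shift [ 0.0026 -0.027  -0.2079] axes x,y,z [[0.0, -0.0, -1.0], [-0.992, -0.124, -0.0], [-0.124, 0.992, -0.0]]
twist 0.001 or -3.14
[-0.73085845 -0.12415107  0.30570707  1.75189743  0.0377391   1.50800682
  1.26533707]
```

```bash
python3 -m pendant '[{"travel":[0,-0.007,-0.055],"twist":0},{"travel":[0,-0.014,-0.11],"twist":0},{"travel":[0,-0.02,-0.165],"twist":0},{"travel":[0.003,-0.027,-0.208],"twist":0},{"travel":[0.003,-0.027,-0.208],"twist":0},{"travel":[0.003,-0.027,-0.208],"twist":0}]'
python3 - <<'E'
from h import *
s,p,M=st(); im=ctrl.get_image("wrist")[:,:,::-1]; cv2.imwrite("pics/w1_raw.png",im)
cv2.imwrite("pics/w1.png",cv2.convertScaleAbs(cv2.resize(im,(768,576),interpolation=cv2.INTER_CUBIC),alpha=1.5))
print(p,s["tool_rot"],s["joint_positions"])
im=ctrl.get_image("side")[:,:,::-1]; cv2.imwrite("pics/s1.png",cv2.resize(im,(768,576)))
E
```

```text
time: 2.25
position: [0.4899, -0.0491, 0.3095]
tool_rot: [-1.3, 1.147, 1.301]
ft_force: [-0.1, 0.2, -0.0]
grip_width: 0.005
[ 0.48988544 -0.04914739  0.30948167] [-1.30022286  1.14721882  1.30079965] [-0.55405245 -0.07504501  0.57130839  1.7069378   0.04020284  1.49792328
  1.70869276]
```

View pics/w1.png

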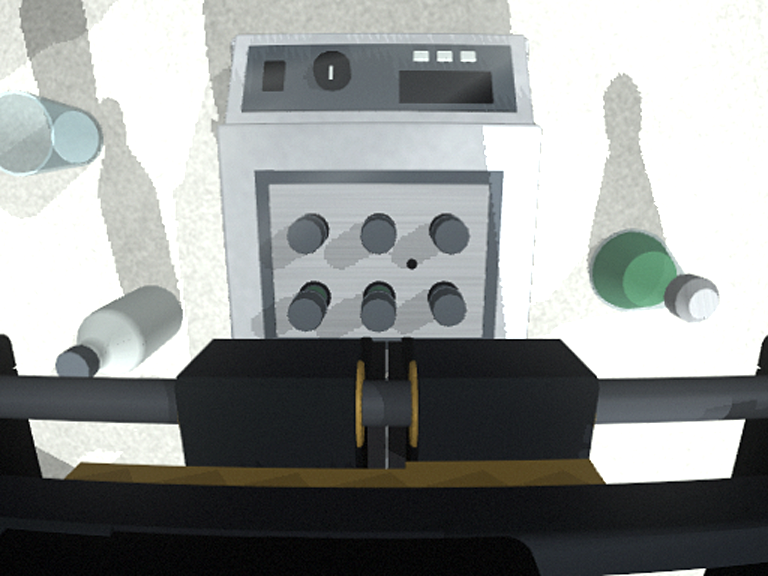

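View pics/s1.png

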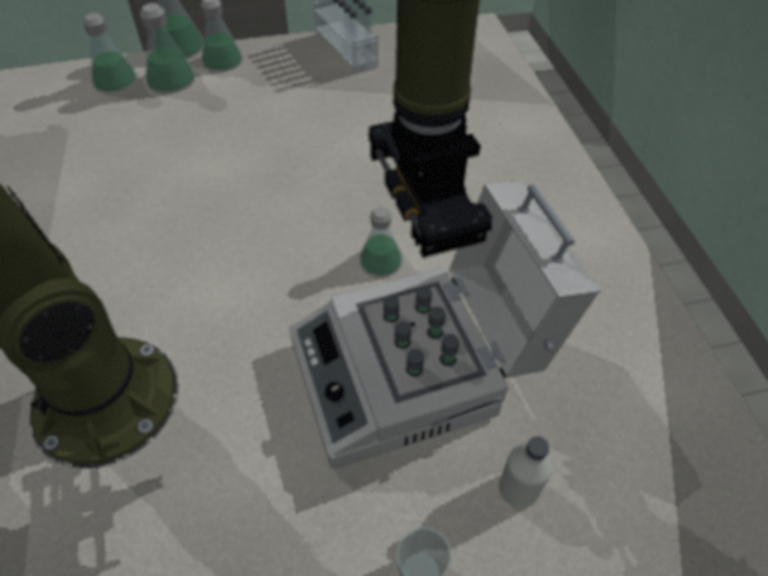

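Wrist view: cap tops at (305,236), (378,235) and (450,234) in the front row, right to left. The rear row is at (306,312), (378,312) and (447,306). Green glass shows under the rear-right and rear-mid caps, so those two stand proud. Next I'll refit the pose.

Run:
```python
from h import *
im=cv2.imread("pics/w1_raw.png"); c=im[130:230,160:340]; cv2.imwrite("pics/w1c.png",cv2.convertScaleAbs(cv2.resize(c,(792,440),interpolation=cv2.INTER_CUBIC),alpha=2.2))
S=np.array([(275,306),(301,371),(331,436),(351,286),(383,337),(414,403)])/3.6+[185,115]
C=np.array([(448,212),(400,187),(355,154),(402,245),(352,207)])/4+[140,130]
Wr=np.array([(450,234),(378,235),(305,236),(447,306),(378,312),(306,312)])/1.5
pose=([.48989,-.04915,.30948],[-1.30022286,1.14721882,1.30079965])
for sets in ("w","wsc"):
  def res(p,full=False):
    L=np.array([(a/1e3,b/1e3,.14+z) for (a,b),z in zip(wells,p[3:])]); W=world(p,L)
    r=[proj("wrist",W,pose)-Wr]
    if "s" in sets: r+=[proj("side",W)-S,proj("scene",W[:5])-C]
    if full: return r
    return np.r_[np.concatenate(r).ravel(), (p[3:]-.004)*30]
  f=least_squares(res,[.46,-.05,.12]+[.005]*6,loss="soft_l1"); print(f.x.round(4),f.cost)
  for r in res(f.x,True): print(r.round(1).tolist())
print(world(f.x,np.array([(a/1e3,b/1e3,.14) for a,b in wells])).round(4))
```

```text
[ 0.4641 -0.0588  0.1243 -0.009  -0.0043 -0.0012 -0.0091  0.0062  0.0065] 0.29379275780092606
[[-0.1, 0.2], [0.0, 0.1], [-0.2, -0.1], [0.3, -0.1], [0.0, -0.0], [-0.0, -0.0]]
[ 0.4632 -0.0587  0.1294 -0.0031 -0.0041 -0.0013 -0.0039  0.0076  0.0082] 7.101549755283728
[[0.9, -0.1], [0.2, -0.8], [0.1, -0.7], [1.4, 0.3], [0.5, -0.4], [0.2, -0.1]]
[[0.0, 0.9], [0.7, 0.5], [0.8, 0.2], [0.6, 0.6], [0.5, 0.2], [1.1, -0.1]]
[[-0.9, -0.5], [-0.9, -1.2], [-1.1, -0.5], [-1.2, 0.2], [-1.0, -0.8]]
[[ 0.4627 -0.0083  0.14  ]
 [ 0.4691 -0.0579  0.14  ]
 [ 0.4756 -0.1075  0.14  ]
 [ 0.5142 -0.0016  0.14  ]
 [ 0.5207 -0.0512  0.14  ]
 [ 0.5271 -0.1008  0.14  ]]
```

View pics/w1c.png

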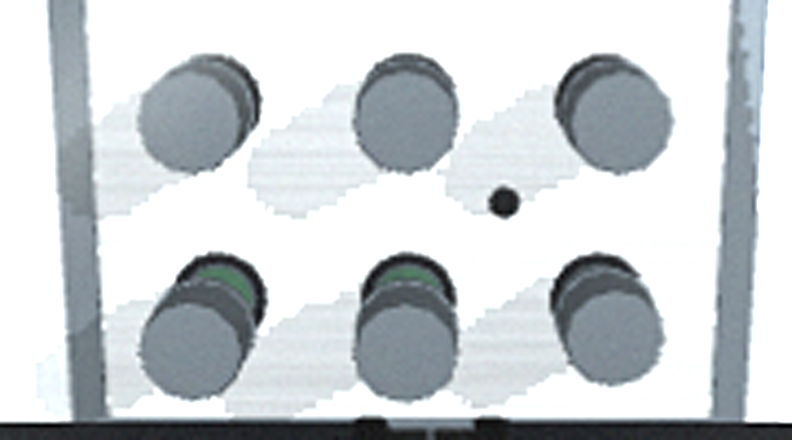

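```bash
python3 -m pendant '[{"travel":[0.05,-0.03,-0.006],"twist":0},{"travel":[0.11,-0.0305,-0.006],"twist":0},{"travel":[0.145,-0.0305,-0.006],"twist":0},{"travel":[0.157,-0.0305,-0.006],"twist":0},{"travel":[0.166,-0.0305,-0.006],"twist":0},{"travel":[0.17,-0.0305,-0.006],"twist":0},{"travel":[0.17,-0.0305,-0.006],"twist":0}]'; python3 -c "
from h import *
go([.5207,-.0512,.14])"
```

```text
time: 3.22
position: [0.5222, -0.0503, 0.1405]
tool_rot: [-1.304, 1.144, 1.3]
ft_force: [0.6, 0.4, 0.6]
grip_width: 0.006
t 3.23 pos [ 0.5222 -0.0503  0.1405] f [0.6 0.4 0.6] w 0.006
shift [ 0.0005  0.0016 -0.0007] axes x,y,z [[0.003, 0.0, -1.0], [-0.992, -0.127, -0.003], [-0.127, 0.992, -0.0]]
```

```bash
python3 -m pendant '[{"travel":[0.0015,0,0],"twist":0},{"travel":[0.003,0,0],"twist":0}]'
python3 - <<'E'
from h import *
for n in("side","scene"):
    im=ctrl.get_image(n)[:,:,::-1]; c=im[115:315,185:405] if n=="side" else im[130:280,140:320]
    cv2.imwrite(f"pics/p1{n}.png",cv2.convertScaleAbs(cv2.resize(c,None,fx=3,fy=3,interpolation=cv2.INTER_CUBIC),alpha=1.4))
E
```

```text
time: 3.48
position: [0.5225, -0.0504, 0.1402]
tool_rot: [-1.303, 1.143, 1.3]
ft_force: [-9.0, 1.2, 21.2]
grip_width: 0.004
```

View pics/p1side.png

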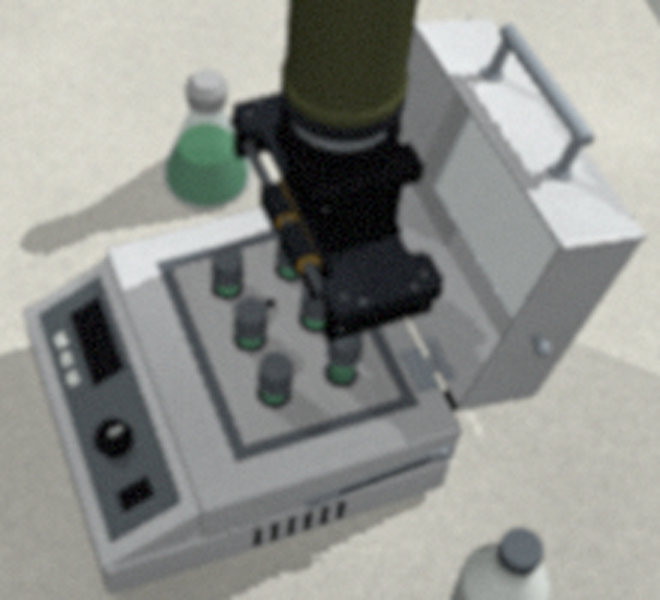

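The tool is on the rear-mid cap, and the force jumped to 21 N at z=0.140, so that tube is on its stop. Next is the rear-right tube.

```bash
python3 -m pendant '[{"travel":[-0.035,0,0],"twist":0},{"travel":[-0.035,0.001,-0.05],"twist":0},{"travel":[-0.022,0.001,-0.05],"twist":0},{"travel":[-0.01,0.001,-0.05],"twist":0},{"travel":[-0.002,0.001,-0.05],"twist":0},{"travel":[0.001,0.001,-0.05],"twist":0},{"travel":[0.0035,0.001,-0.05],"twist":0}]'
```

```text
time: 4.45
position: [0.5284, -0.1001, 0.1401]
tool_rot: [-1.303, 1.141, 1.3]
ft_force: [-11.6, -0.1, 34.2]
grip_width: 0.008
```

```bash
python3 -m pendant '[{"travel":[-0.05,0,0],"twist":0},{"travel":[-0.11,0.015,0.02],"twist":0},{"travel":[-0.165,0.03,0.05],"twist":0},{"travel":[-0.17,0.033,0.056],"twist":0},{"travel":[-0.17,0.033,0.056],"twist":0}]'
python3 - <<'E'
from h import *
s,p,M=st(); im=ctrl.get_image("wrist")[:,:,::-1]; cv2.imwrite("pics/w2_raw.png",im)
print(p.tolist(),s["tool_rot"].tolist() if hasattr(s["tool_rot"],'tolist') else s["tool_rot"])
c=im[100:240,150:350]
cv2.imwrite("pics/w2.png",cv2.convertScaleAbs(cv2.resize(c,(800,560),interpolation=cv2.INTER_CUBIC),alpha=2))
im=ctrl.get_image("side")[:,:,::-1]
cv2.imwrite("pics/s2.png",cv2.convertScaleAbs(cv2.resize(im[115:280,185:405],None,fx=3.6,fy=3.6,interpolation=cv2.INTER_CUBIC),alpha=1.4))
E
```

```text
time: 5.08
position: [0.4877, -0.0479, 0.3097]
tool_rot: [-1.305, 1.139, 1.302]
ft_force: [0.1, 1.2, 0.1]
grip_width: 0.005
[0.4877144288198382, -0.04787590662910406, 0.3097229249791467] [-1.304839535776282, 1.1388876415218647, 1.3024531411417246]
```

View pics/w2.png

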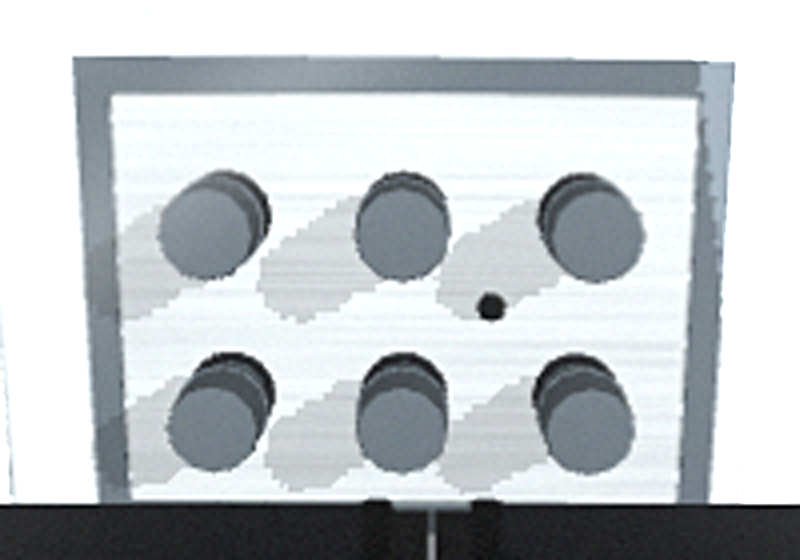

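View pics/s2.png

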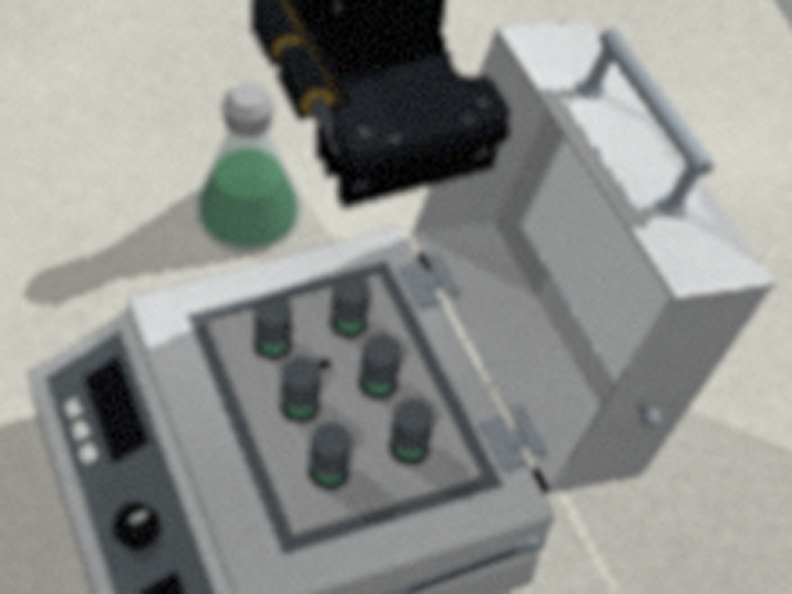

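All six caps now show the same height in both views and no green ring remains under the rear ones. Next I'll move above the handle and look.

```bash
python3 -m pendant '[{"travel":[-0.06,0,0],"twist":0.17},{"travel":[-0.12,0,0],"twist":0.34},{"travel":[-0.15,-0.04,0],"twist":0.51},{"travel":[-0.15,-0.08,-0.004],"twist":0.68},{"travel":[-0.15,-0.12,-0.008],"twist":0.85},{"travel":[-0.15,-0.16,-0.008],"twist":1.02},{"travel":[-0.15,-0.18,-0.008],"twist":1.19},{"travel":[-0.15,-0.18,-0.008],"twist":1.36},{"travel":[-0.15,-0.18,-0.008],"twist":1.53},{"travel":[-0.15,-0.18,-0.008],"twist":1.571}]' 0.4 40
python3 - <<'E'
from h import *
s,p,M=st(); im=ctrl.get_image("wrist")[:,:,::-1]; cv2.imwrite("pics/w3_raw.png",im)
print(p.tolist(),list(s["tool_rot"]),M.T.round(3).tolist(),s["joint_positions"])
cv2.imwrite("pics/w3.png",cv2.convertScaleAbs(cv2.resize(im,(768,576),interpolation=cv2.INTER_CUBIC),alpha=1.3))
E
```

```text
time: 6.42
position: [0.667, -0.0356, 0.4555]
tool_rot: [-0.096, 1.571, 0.097]
ft_force: [1.1, 0.0, 0.0]
grip_width: 0.7
[0.666977025521097, -0.0356181900773887, 0.45551912647181503] [np.float64(-0.09648145160107782), np.float64(1.5712300538112693), np.float64(0.09711683412507921)] [[-0.003, 0.0, -1.0], [-0.123, 0.992, 0.001], [0.992, 0.123, -0.003]] [-0.4376779   0.4475985   0.78772989  0.93260559 -0.32618465  1.86955042
  0.32309207]
```

View pics/w3.png

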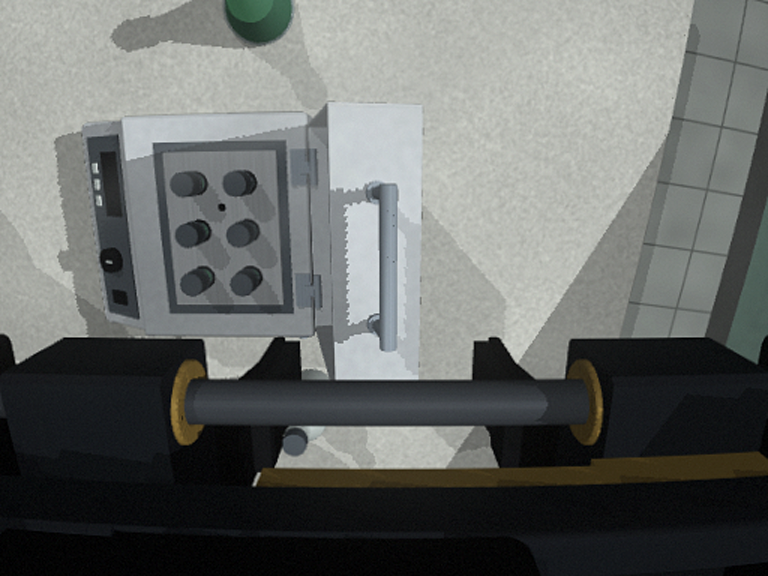

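Run:
```python
from h import *
im=cv2.imread("pics/w3_raw.png"); cv2.imwrite("pics/w3c.png",cv2.convertScaleAbs(cv2.resize(im[85:220,90:220],(720,748)[:1]+(600,),interpolation=cv2.INTER_CUBIC),alpha=1.8))
s,p,M=st(); pose=(p,s["tool_rot"])
t=np.array([(388.5,184),(388.5,350)])/1.5
f=lambda v: np.r_[(proj("wrist",[[v[0],v[1],.303],[v[2],v[3],.303]],pose)-t).ravel()]
r=least_squares(f,[.67,.02,.67,-.08]).x; print(r, np.hypot(r[0]-r[2],r[1]-r[3]),"mid",(r[:2]+r[2:])/2,"dir",np.arctan2(-(r[0]-r[2]),r[1]-r[3]))
m=(r[:2]+r[2:])/2
go([m[0],m[1],.284])
S=np.array([(448,0)])
```

```text
[ 0.66218854  0.0207233   0.67602321 -0.0897995 ] 0.11138531197112103 mid [ 0.66910587 -0.0345381 ] dir 0.12452711539556835
t 6.47 pos [ 0.6669 -0.0356  0.4556] f [-0.8 -0.2  0.5] w 0.702
shift [0.1716 0.0006 0.0027] axes x,y,z [[-0.002, 0.0, -1.0], [-0.123, 0.992, 0.001], [0.992, 0.123, -0.002]]
```

View pics/w3c.png

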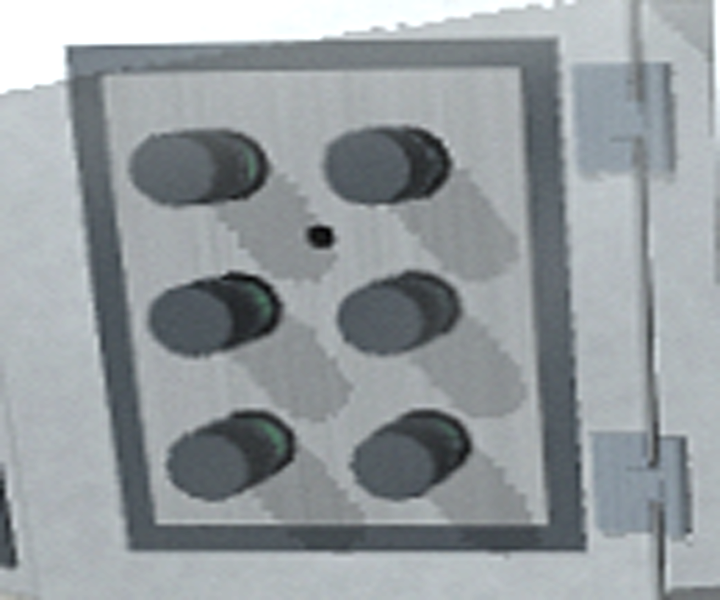

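```bash
python3 -m pendant '[{"travel":[0.06,0,0.003],"twist":0},{"travel":[0.11,0.001,0.003],"twist":0},{"travel":[0.15,0.001,0.003],"twist":0},{"travel":[0.17,0.001,0.003],"twist":0},{"travel":[0.171,0.001,0.003],"twist":0},{"travel":[0.171,0.001,0.003],"twist":0}]'
python3 - <<'E'
from h import *
im=ctrl.get_image("wrist")[:,:,::-1]
cv2.imwrite("pics/w4.png",cv2.convertScaleAbs(cv2.resize(im,(768,576),interpolation=cv2.INTER_CUBIC),alpha=1.3))
im=ctrl.get_image("side")[:,:,::-1]
cv2.imwrite("pics/s4.png",cv2.convertScaleAbs(cv2.resize(im[70:235,240:440],None,fx=3.6,fy=3.6,interpolation=cv2.INTER_CUBIC),alpha=1.4))
E
```

```text
time: 7.22
position: [0.6696, -0.0348, 0.2848]
tool_rot: [-0.096, 1.571, 0.096]
ft_force: [-0.3, 0.6, -0.1]
grip_width: 0.701
```

View pics/w4.png

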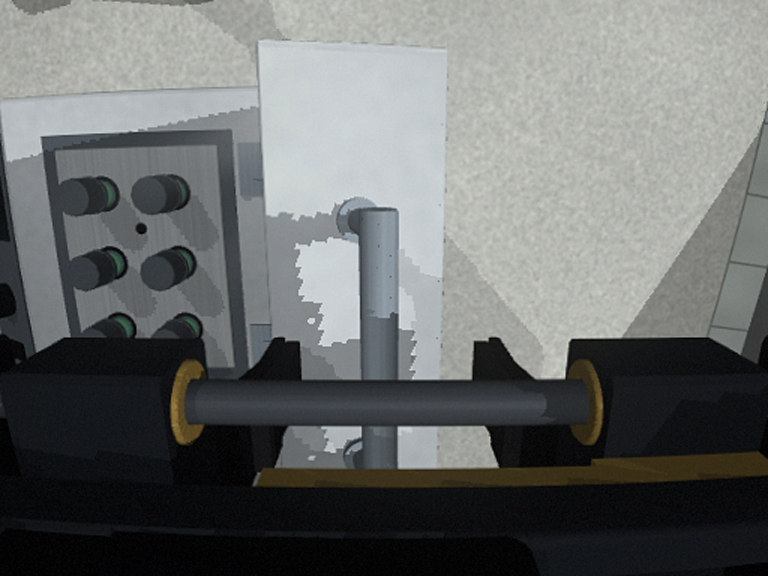

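View pics/s4.png

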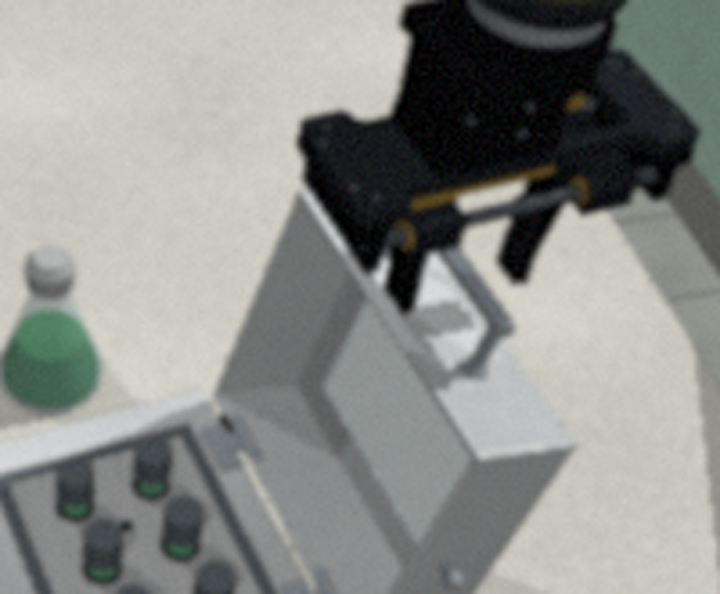

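The bar (column 378) lies between the fingers (inner faces at 300 and 475). Close on it.

```bash
python3 -m pendant '[{"travel":[0,0,0],"twist":0},{"travel":[0,0,0],"twist":0},{"travel":[0,0,0],"twist":0},{"travel":[0,0,0],"twist":0},{"travel":[0,0,0],"twist":0}]' -1 30
python3 - <<'E'
from h import *
im=ctrl.get_image("side")[:,:,::-1]
cv2.imwrite("pics/s5.png",cv2.convertScaleAbs(cv2.resize(im[70:235,240:440],None,fx=3.6,fy=3.6,interpolation=cv2.INTER_CUBIC),alpha=1.4))
s,p,M=st()
h=np.array([.66911,-.03454])
u=np.array([np.cos(.1245),np.sin(.1245)])
for th in np.linspace(1.8,1.177,11):
    a=th+.1379; d=-211e-3*(np.cos(a)-np.cos(1.9379)); z=.211*(np.sin(a)-np.sin(1.9379))
    print(round(th,3),"fwd(x local)",round(d,4),"z",round(z,4))
go(p)
E
```

```text
time: 7.95
position: [0.6699, -0.0346, 0.2857]
tool_rot: [-0.096, 1.569, 0.096]
ft_force: [0.0, 0.6, -0.7]
grip_width: 0.219
1.8 fwd(x local) -0.0 z 0.0
1.738 fwd(x local) -0.0124 z 0.0043
1.675 fwd(x local) -0.0251 z 0.0079
1.613 fwd(x local) -0.0379 z 0.0106
1.551 fwd(x local) -0.0509 z 0.0126
1.489 fwd(x local) -0.064 z 0.0137
1.426 fwd(x local) -0.0771 z 0.0141
1.364 fwd(x local) -0.0903 z 0.0136
1.302 fwd(x local) -0.1034 z 0.0122
1.239 fwd(x local) -0.1163 z 0.0101
1.177 fwd(x local) -0.1291 z 0.0072
t 8.0 pos [ 0.6691 -0.0347  0.2856] f [-10.5  -0.4   3.9] w 0.165
shift [0. 0. 0.] axes x,y,z [[-0.003, -0.0, -1.0], [-0.122, 0.992, 0.0], [0.992, 0.122, -0.003]]
```

View pics/s5.png

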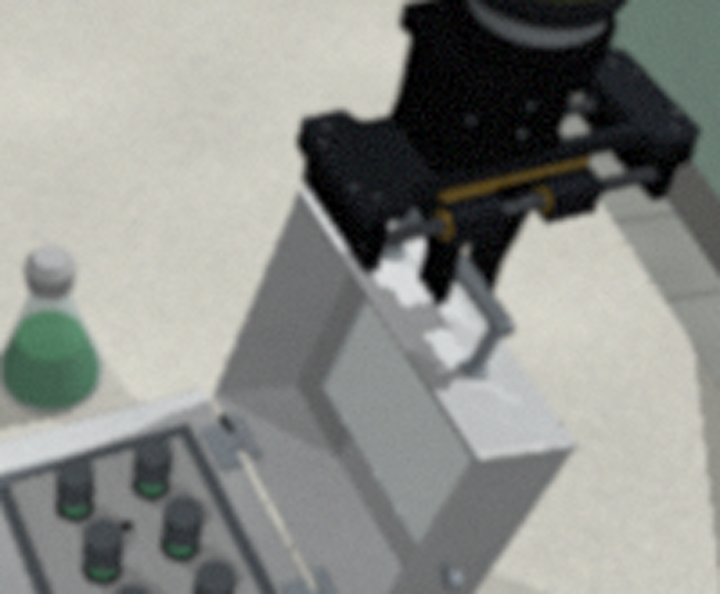

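```bash
python3 -m pendant '[{"travel":[0,0,0],"twist":0},{"travel":[0,0,0],"twist":0},{"travel":[0,0,0],"twist":0}]'; python3 -c "
from h import *
go([.66,-.03,.28])"
```

```text
time: 8.38
position: [0.6674, -0.035, 0.2855]
tool_rot: [-0.095, 1.576, 0.097]
ft_force: [-6.0, 0.4, 3.2]
grip_width: 0.125
t 8.38 pos [ 0.6674 -0.035   0.2855] f [-6.   0.4  3.2] w 0.125
shift [ 0.0056  0.0059 -0.0067] axes x,y,z [[-0.007, 0.0, -1.0], [-0.122, 0.993, 0.001], [0.993, 0.122, -0.007]]
```

```bash
python3 -m pendant '[{"travel":[-0.002,0,-0.005],"twist":0},{"travel":[-0.0043,0,-0.0124],"twist":0},{"travel":[-0.0065,0,-0.02],"twist":0},{"travel":[-0.0085,0,-0.0275],"twist":0},{"travel":[-0.01,0,-0.035],"twist":0},{"travel":[-0.0113,0,-0.0425],"twist":0},{"travel":[-0.0125,0,-0.05],"twist":0},{"travel":[-0.0132,0,-0.0575],"twist":0},{"travel":[-0.0137,0,-0.064],"twist":0},{"travel":[-0.0137,0,-0.064],"twist":0}]'
python3 - <<'E'
from h import *
im=ctrl.get_image("side")[:,:,::-1]
cv2.imwrite("pics/s6.png",cv2.convertScaleAbs(cv2.resize(im[70:235,240:440],None,fx=3.6,fy=3.6,interpolation=cv2.INTER_CUBIC),alpha=1.4))
go([.66,-.03,.28])
E
```

```text
time: 9.62
position: [0.6035, -0.0428, 0.3]
tool_rot: [-0.095, 1.575, 0.097]
ft_force: [1.4, 0.4, 2.9]
grip_width: 0.127
t 9.68 pos [ 0.6038 -0.0428  0.2999] f [1.9 0.3 3.8] w 0.126
shift [0.0196 0.0058 0.0574] axes x,y,z [[-0.007, 0.0, -1.0], [-0.122, 0.993, 0.001], [0.993, 0.122, -0.007]]
```

View pics/s6.png

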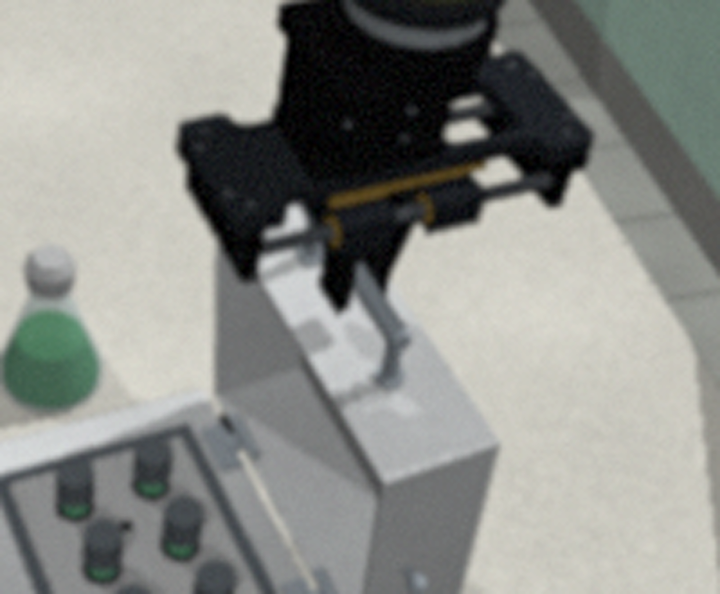

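```bash
python3 -m pendant '[{"travel":[0,0,-0.006],"twist":0},{"travel":[-0.0003,0,-0.013],"twist":0},{"travel":[0,0,-0.02],"twist":0},{"travel":[0.0003,0,-0.0265],"twist":0},{"travel":[0.001,0,-0.033],"twist":0},{"travel":[0.0019,0,-0.0395],"twist":0},{"travel":[0.003,0,-0.046],"twist":0},{"travel":[0.0041,0,-0.0525],"twist":0},{"travel":[0.0056,0,-0.0585],"twist":0},{"travel":[0.0068,0,-0.063],"twist":0}]'
python3 - <<'E'
from h import *
for n in("side","scene"):
    im=ctrl.get_image(n)[:,:,::-1]; cv2.imwrite(f"pics/{n}7_raw.png",im)
im=cv2.imread("pics/side7_raw.png")
cv2.imwrite("pics/s7.png",cv2.convertScaleAbs(cv2.resize(im[70:275,190:410],None,fx=2.9,fy=2.9,interpolation=cv2.INTER_CUBIC),alpha=1.4))
im=cv2.imread("pics/scene7_raw.png")
cv2.imwrite("pics/c7.png",cv2.convertScaleAbs(cv2.resize(im[130:280,140:320],None,fx=4,fy=4,interpolation=cv2.INTER_CUBIC),alpha=1.4))
go([.5405,-.03,.2927])
E
```

```text
time: 10.92
position: [0.5408, -0.0503, 0.2935]
tool_rot: [-0.095, 1.575, 0.097]
ft_force: [0.7, 2.1, -1.2]
grip_width: 0.124
t 11.03 pos [ 0.5406 -0.0503  0.2933] f [0.8 1.3 0.5] w 0.122
shift [0.0006 0.0202 0.0024] axes x,y,z [[-0.007, 0.001, -1.0], [-0.122, 0.993, 0.002], [0.992, 0.122, -0.007]]
```

View pics/s7.png

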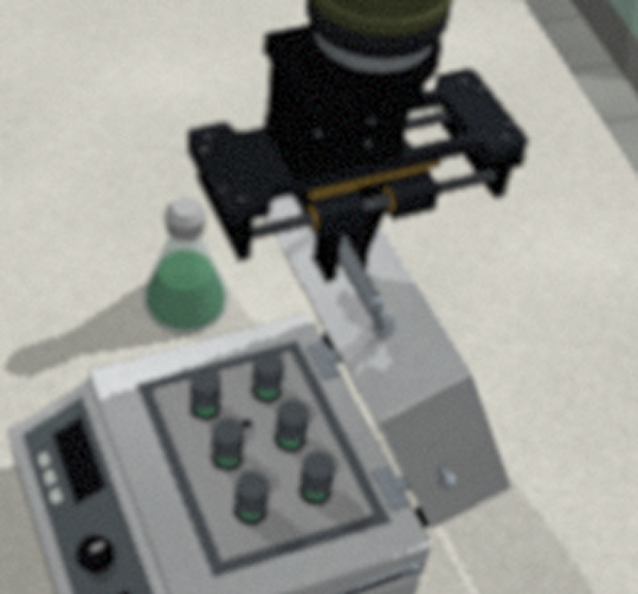

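View pics/c7.png

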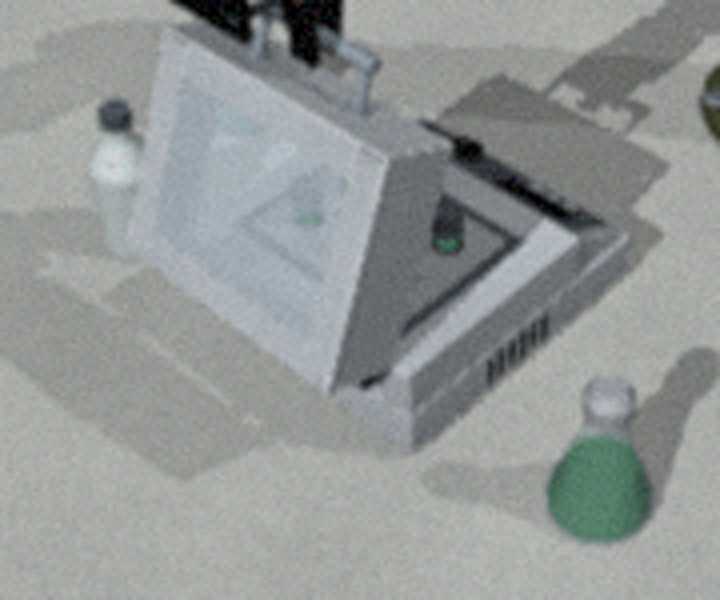

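```bash
python3 - <<'E'
from h import *
u=np.array([np.cos(.1245),np.sin(.1245)]);v=np.array([-u[1],u[0]]);b=np.array([.6691,-.0345]);h=b-u*.0758
def end(th,s):
    a=th+.1379; xy=h-u*.211*np.cos(a)+v*s*.055; return [*xy,.106+.211*np.sin(a)]
print("stop check side R",proj("side",end(1.8,-1)),"seen",np.array([704,164])/3.6+[185,115])
for th in(1.107,1.14,1.177,1.21,1.247): print(th,proj("side",end(th,-1)).round(1),proj("scene",end(th,1)).round(1))
print("seen",np.array([383,329])/2.9+[190,70],np.array([373,62])/4+[140,130])
p=st()[1]; print("TCP-based angle",np.arctan2(p[2]+.019-.106,-(p[:2]-h)@u)-.1379)
E
python3 -m pendant '[{"travel":[0,0,0],"twist":0},{"travel":[0,0,0],"twist":0},{"travel":[0,0,0],"twist":0}]'
python3 -c "
from h import *
print(st()[1],np.abs(ctrl.get_state()['qd']).max())"
```

```text
stop check side R [[382.67108308 161.74157121]] seen [380.55555556 160.55555556]
1.107 [[313.2 179.7]] [[236.6 145.5]]
1.14 [[316.7 178. ]] [[234.8 146. ]]
1.177 [[320.7 176.2]] [[232.7 146.6]]
1.21 [[324.2 174.6]] [[230.8 147.2]]
1.247 [[328.2 173. ]] [[228.7 148. ]]
seen [322.06896552 183.44827586] [233.25 145.5 ]
TCP-based angle 1.1782702884003156
time: 11.4
position: [0.5407, -0.0503, 0.2933]
tool_rot: [-0.095, 1.576, 0.097]
ft_force: [1.1, 1.0, 0.5]
grip_width: 0.124
[ 0.54065994 -0.05031672  0.29332272] 0.0011989365989707127
```

The TCP gives a hood angle of 1.178 rad. The images agree: the bar end at about (321,176) in the side view and (233,146) in the scene view match the 1.177 rad prediction. The arm is still, so I'll hand in.

```bash
python3 -c "
from bench import ctrl
print(ctrl.close_job())"
```

```text
the job is handed in; nothing more can be done
None
```

I pressed down the two proud tubes, and the hood is now held still by its handle at its balance point, with the gripper still on the bar. The job was handed in at about 11.4 s of the 48 s allowed.

- **Tubes:** The rear-middle and rear-right tubes were the two standing proud. I pressed each onto its stop, at z ≈ 0.140 m with 21 N and 34 N. In the wrist and side pictures taken afterwards, all six caps stand equally low. I did not press the other four; I judged them home from the pictures alone.
- **Hood:** I gripped the bar and swung the hood forward along its arc. The tool position puts the hood at 1.178 rad (target 1.177). The bar ends in the side and scene pictures agree. My first reading in the side view was about 7 px too low. I took that to be the foot of the handle post rather than the bar end, and re-read it by eye from the same picture.
- **Holding:** Before handing in, the arm was still, with joint speeds around 0.001 rad/s. The outside force was only about 1 to 2 N. The fingers were closed on the bar with a set grip of 30 N; the grip force itself is not measured.
- **Flask, beaker and bottle:** I steered clear of all three. The last pictures show the flask and bottle standing. The beaker was out of the cropped pictures I looked at, so I did not check it again.

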